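Contact cleaner on both sides of an outlet

TASK

Clean the blue-and-white wall outlet with the contact cleaner: stand it on its long side on the marked spot of the wooden block, squarely with its white face to the nozzle, let go of it, and press the can's red cap fully down for a moment and let it spring back. Then take the outlet again, turn it round so that its blue back faces the nozzle on the same spot, let go, press the cap down in the same way once more and leave the outlet standing there. Do not press the cap unless the outlet stands in place, and leave the screwdriver, timer and wall plate where they lie.

Things in the scene. Friction and masses are not known exactly. Their poses are not given: they have to be found in the camera images.
- outlet_center (a point): Centre of the loose wall outlet (about 90 g), half-way up. It stands on its long side: x axis to its white face (15 mm from the centre; blue back 15 mm the other way), y along its length, z up. Solid body 30 mm deep (x), 68 mm long, 33 mm high; thin steel strap ends, 8 mm off centre to the face, make it 104 mm long. Grip at its middle from above, across the 30 mm.
- outlet: The same outlet: origin at the centre of its underside, same axes.
- mark (a point): Centre of the yellow outlined rectangle (46 x 116 mm) on top of the fixed wooden block (grey top), on its surface, 118 mm above the table. x: level, the way the nozzle sprays (can to block); y: the rectangle's long way; z up. The block top reaches 45 mm towards the can, 55 mm away from it, 60 mm to each side. Block and can share one fixed board, 280 x 120 x 18 mm, whose place and heading vary.
- nozzle (a point): Tip of the spray nozzle of the fixed blue aerosol can (52 mm in diameter, shoulder 134 mm above the table). Same axes as the mark; 117 mm from the mark against its x. The can's axis lies 18 mm farther back. The point does not sink with the cap.
- cap_top (a point): Centre of the flat top of the red nozzle cap (32 mm in diameter) on the can's axis, 157 mm above the table when up. It moves down with the cap.
- cap (a joint): How far the red cap is pressed down, in m: 0 up, 0.006 fully down. A spring pushes it back up: about 2 N to start it, about 6 N fully down.
- screwdriver: Bystander: screwdriver with an orange handle, 170 mm long, lying loose; origin on its underside.
- timer: Bystander: black plug-in timer, 100 x 60 mm, 43 mm high over its grey dial; origin at the centre of its underside.
- wallplate: Bystander: white wall plate, 115 x 70 x 7 mm, lying flat; origin at the centre of its underside.
Things that resemble listed ones, but are neither listed nor needed, are in the scene too. What is meant by the outlet is not turquoise, and is the larger of those in its own colour.

How it is judged:
By the outcome, as a careful person would: the job done as asked, in the order asked, and still so for the second after the job is handed in, with the robot touching nothing.
It also fails if it takes over 72 s, if anything falls off the work surface, if the arm or the gripper's body presses on something with over 40 N, if the wrist force passes 120 N, or if a joint passes its speed limit or range.

ROBOT

A 6-joint arm with a two-finger parallel gripper is mounted at the origin on the work surface. World frame = base frame: x ahead of the robot, y to its left, z up, the work surface at z = 0. Lengths are in mm, angles in rad, forces in N, time in s.
With the tool pointing down it reaches from about 400 to 925 mm from the base axis. Payload 12.5 kg.
Tool frame: the origin (TCP) lies at the very end of the fingers, on their centre line; the grasp point (between the pads) lies grip_depth behind it (grip_depth is the distance from the TCP to the grasp point, in mm); z points along the fingers, y is the line along which they close (so a half turn about z gives the same grasp; the last joint's range is limited). The gripper opens to 95 mm and grips with 3 to 60 N. Pads are 20 mm wide; open, the fingers measure 119 mm over their backs; the gripper's body (75 mm by 180 mm) begins 59 mm behind the grasp point.
Start: joints at [-1.212, 0.491, 1.559, -0, 1.092, -0.106], TCP at [280.177, -558.702, 214.661] pointing down, gripper open.
Joint ranges: [-3.1, 3.1], [-0.84, 2.19], [0.05, 2.79], [-1.13, 4.28], [0.06, 2.93], [-2.69, 2.69]. Speed limits (rad/s): [2.22, 2.22, 2.79, 3.14, 3.14, 3.14].

INTERFACE

Orientations are given as [roll, pitch, yaw] about the fixed x, y, z axes, in that order (R = Rz(yaw) Ry(pitch) Rx(roll)).
In Python, from cell import state, read_camera, job_done, grip_depth gives the robot as it stands.
- The arm moves only by the tool drive_tool, never from a script. Its argument "targets" is a list of rows, each an object with "jaw": the opening, from 0 (shut) to 1 (fully open); "travel": the shift along the tool's x, y, z in m, a list of three; "twist": the turn about the tool's z in rad. In form: [{"jaw": jaw, "travel": [tx, ty, tz], "twist": twist}, ...]. A call has 1 to 8 rows; each row is the pose to reach, as a shift and turn from the pose commanded when the call began, along the tool's axes at that moment; what a row does not reach only later rows make up. A row lasts 1/12 s, in which the tool goes at most 41.7 mm and 7.16 degrees, less where a joint would pass 70% of its speed; a pose out of reach is approached as far as the arm can. A call with a gripper value outside its range is refused whole. The fingers move at their own pace and stop on an object; the grip force is fixed at half the most. Time passes only in rows, so rows that repeat a pose let the fingers close. It gives the time, the measured TCP pose, the force, the opening and the grip force at its end, in the units of the state.
- state(): the state, without advancing time (a new reading comes with each control period).
- read_camera(name): name is "scene" or "top" or "wrist"; returns a dict with "frame" (400x640x3 uint8, red, green, blue), "fx", "fy", "cx", "cy" (pixels), "k1" (the pictures are not rectified: a ray, as slopes to the right and down, at radius r is drawn at 1 + k1 r^2 times it, then the intrinsics apply), "R" (3x3) and "t" (3): a world point X has camera coordinates R X + t. Camera axes: x right, y down, z forward; pixel columns grow to the right and rows downward; lengths in mm; the calibration is good to about 2 mm. A picture is of the moment at which its call begins. There is no depth.
- job_done(): hands the job in; it is judged then, once.
The state is a dict: "t": time; "joints": joint angles; "qvel": joint speeds; "tau": joint torques, N m; "eef_pos": TCP position; "tcp_rot": TCP orientation; "ft_force": force on the tool from outside, world axes, zero at the start; "moment": the same for the moment, N m; "opening": opening from 0.0 (shut) to 1.0 (fully open); "grip_force": force on a finger pad.
Only numpy, scipy, OpenCV 4.12 (cv2) and the standard library are available. Lean on these libraries where they do the work, as an engineer would, in place of code of your own. Each camera call takes 0.05 s, during which the arm holds its last target. There are 200 camera calls.

## Working session

There is one attempt and no reset: what is moved stays moved. The work goes in short steps, Python scripts to look and compute and a tool call to move; the robot and the scene stay as the last step left them, time stands still between calls to the robot, and variables do not carry over. Pictures are saved under pics/ and viewed, at most 10 in all, crops included, and the job is handed in when it is done.

Besides the shell and the picture viewer there is one more tool, called after "Call:" as name(argument=value, ...), one argument or row to a line, values as JSON. drive_tool: Moves the arm, as the interface text tells. Its arguments: {"type":"object","properties":{"targets":{"type":"array"}},"required":["targets"]}

```bash
ls; mkdir -p pics; python3 - <<'E'
from cell import *
import cv2, numpy as np
print(grip_depth, state())
for n in ("scene","top"):
    d=read_camera(n); cv2.imwrite(f"pics/{n}0.png",d["frame"][:,:,::-1]); print(n,{k:v for k,v in d.items() if k!="frame"})
E
```

```text
pics
18.8 {'t': 0.0, 'joints': array([-1.21164116e+00,  4.91536061e-01,  1.55943481e+00, -6.00671760e-05,
        1.09165777e+00, -1.05584439e-01]), 'qvel': array([-7.23690165e-05, -3.76928451e-04, -5.90375822e-04,  2.46580325e-04,
       -1.24608047e-03,  4.09183535e-05]), 'tau': array([-7.49904825e-05, -6.12643576e+01, -2.58180696e+01,  6.92777149e-02,
        4.81838908e-02, -9.21571291e-05]), 'eef_pos': array([ 280.0544202 , -558.48945466,  214.08137895]), 'tcp_rot': array([-3.14055682e+00, -5.62033360e-05,  4.64767293e-01]), 'ft_force': array([-0.11764381,  0.32535686,  0.18998798]), 'moment': array([ 0.01457691,  0.00915877, -0.00936883]), 'grip_force': 0.0, 'opening': 1.0006063243887469}
scene {'fx': 392.6919163936273, 'fy': 392.6919163936273, 'cx': 318.35047195825194, 'cy': 197.23729065545245, 'k1': -0.03348989053951974, 'R': array([[-0.75659789,  0.65360606,  0.01894085],
       [ 0.36096959,  0.4416517 , -0.8213676 ],
       [-0.54521609, -0.61460792, -0.57008465]]), 't': array([ 452.41586252,  -76.60481856, 1273.77520539])}
top {'fx': 387.5547014173644, 'fy': 387.5547014173644, 'cx': 317.16722848710924, 'cy': 197.7230293532914, 'k1': -0.05127555927057433, 'R': array([[ 0.01547705, -0.9994783 ,  0.02834765],
       [-0.99566733, -0.01800546, -0.09122698],
       [ 0.0916898 , -0.0268129 , -0.99542657]]), 't': array([ -61.16717259,  552.42525734, 1143.46296591])}
```

View pics/scene0.png

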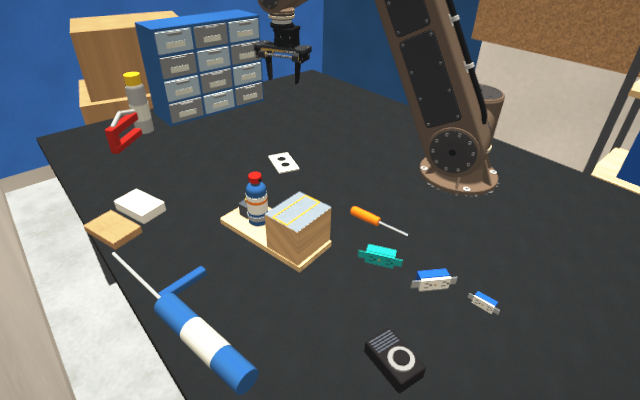

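View pics/top0.png

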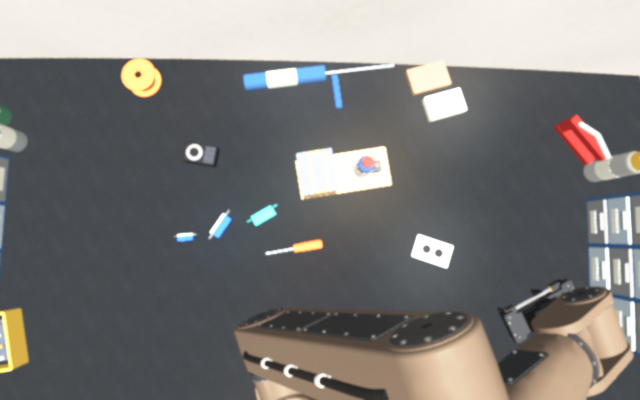

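The scene view shows the outlet at about (433,281), a smaller twin at (484,301) and a turquoise one at (380,257). The can's red cap is at (255,178) and the block's yellow-marked top at (300,212). In the top view the outlet is at (220,225), the cap at (367,163) and the block at (317,172).

```bash
cat > h.py <<'E'
from cell import *
import cv2, numpy as np
def ray(d,uv):
    uv=np.atleast_2d(np.asarray(uv,float))
    p=(uv-[d["cx"],d["cy"]])/[d["fx"],d["fy"]]; q=p.copy()
    for _ in range(8): q=p/(1+d["k1"]*(q**2).sum(1,keepdims=True))
    c=np.c_[q,np.ones(len(q))]
    return -d["R"].T@d["t"], c@d["R"]
def plane(d,uv,z):
    o,r=ray(d,uv); return o+r*((z-o[2])/r[:,2])[:,None]
def proj(d,X):
    c=np.atleast_2d(X)@d["R"].T+d["t"]; s=c[:,:2]/c[:,2:]
    s=s*(1+d["k1"]*(s**2).sum(1,keepdims=True)); return s*[d["fx"],d["fy"]]+[d["cx"],d["cy"]]
def cross(d1,u1,d2,u2):
    o1,r1=ray(d1,u1); o2,r2=ray(d2,u2); r1=r1[0];r2=r2[0]
    s=np.linalg.lstsq(np.c_[r1,-r2],o2-o1,rcond=None)[0]
    a,b=o1+s[0]*r1,o2+s[1]*r2; return (a+b)/2,np.linalg.norm(a-b)
def mask(f,lo,hi,box=None):
    m=cv2.inRange(cv2.cvtColor(f,cv2.COLOR_RGB2HSV),np.array(lo),np.array(hi))
    if box:
        k=np.zeros_like(m); x0,y0,x1,y1=box; k[y0:y1,x0:x1]=1; m*=k
    return m
def pts(m):
    n,l,s,c=cv2.connectedComponentsWithStats(m); i=1+s[1:,4].argmax()
    return np.argwhere(l==i)[:,::-1]
E
python3 - <<'E'
from h import *
S=read_camera("scene");T=read_camera("top")
r=lambda a:np.round(a,1)
ct=pts(mask(T["frame"],(0,120,60),(8,255,255),(350,145,385,180)));cs=pts(mask(S["frame"],(0,150,60),(8,255,255),(240,165,270,190)))
print("cap",len(ct),len(cs),r(plane(T,ct.mean(0),150)),r(cross(T,ct.mean(0),S,cs.mean(0))[0]))
for n,d,b in(("T",T,(290,140,350,205)),("S",S,(255,185,340,245))):
    p=np.argwhere(mask(d["frame"],(20,60,120),(35,255,255),b))[:,::-1]
    w=plane(d,p,118)[:,:2]; print("yel",n,len(p),r(cv2.minAreaRect(w.astype(np.float32))[0]),cv2.minAreaRect(w.astype(np.float32))[1:])
    b2=np.argwhere(mask(d["frame"],(0,0,100),(180,60,255),b))[:,::-1]
    w=plane(d,b2,118)[:,:2]; print(" grey",cv2.minAreaRect(w.astype(np.float32)))
for lab,lo,hi in(("blue",(100,120,60),(125,255,255)),("white",(0,0,110),(180,60,255))):
    t=pts(mask(T["frame"],lo,hi,(202,200,238,245)));s=pts(mask(S["frame"],lo,hi,(405,262,462,298)))
    X,e=cross(T,t.mean(0),S,s.mean(0))
    print(lab,len(t),len(s),r(X),r(e),[cv2.minAreaRect(plane(d,p,33)[:,:2].astype(np.float32)) for d,p in((T,t),(S,s))])
def sv(d,b,k,n):cv2.imwrite(n,cv2.resize(d["frame"][b[1]:b[3],b[0]:b[2],::-1],None,fx=k,fy=k,interpolation=cv2.INTER_NEAREST))
a=cv2.resize(T["frame"][130:250,165:400],None,fx=3,fy=3,interpolation=cv2.INTER_NEAREST)
b=cv2.resize(S["frame"][160:320,215:515],None,fx=2.35,fy=2.35,interpolation=cv2.INTER_NEAREST)[:230,:705]
cv2.imwrite("pics/c1.png",np.vstack([a,b])[:,:,::-1])
E
```

```text
Traceback (most recent call last):
  File "h.py", line 24, in pts
    n,l,s,c=cv2.connectedComponentsWithStats(m); i=1+s[1:,4].argmax()
                                                     ~~~~~~~~~~~~~~^^
ValueError: attempt to get argmax of an empty sequence
```

```bash
cat >> h.py <<'E'
def redm(f,box):
    g=f.astype(int); m=((g[...,0]>90)&(g[...,0]>2*g[...,1])&(g[...,0]>2*g[...,2])).astype(np.uint8)
    k=np.zeros_like(m); x0,y0,x1,y1=box; k[y0:y1,x0:x1]=1; return m*k
E
python3 - <<'E'
from h import *
S=read_camera("scene");T=read_camera("top")
a=cv2.resize(T["frame"][130:250,165:400],None,fx=3,fy=3,interpolation=cv2.INTER_NEAREST)
b=cv2.resize(S["frame"][170:270,215:515],(705,235),interpolation=cv2.INTER_NEAREST)
cv2.imwrite("pics/c1.png",np.vstack([a,b])[:,:,::-1])
r=lambda a:np.round(a,1)
ct=pts(redm(T["frame"],(345,140,390,185)));cs=pts(redm(S["frame"],(235,165,275,192)))
print("cap",len(ct),len(cs),r(plane(T,ct.mean(0),155)),r(cross(T,ct.mean(0),S,cs.mean(0))[0]))
for n,d,b in(("T",T,(290,140,350,205)),("S",S,(255,185,340,245))):
  for lab,lo,hi in(("yel",(18,60,100),(38,255,255)),("grey",(0,0,100),(180,50,255))):
    p=np.argwhere(mask(d["frame"],lo,hi,b))[:,::-1]
    if len(p): print(lab,n,len(p),cv2.minAreaRect(plane(d,p,118)[:,:2].astype(np.float32)))
for lab,lo,hi in(("blue",(95,120,60),(125,255,255)),("white",(0,0,110),(180,60,255))):
    t=pts(mask(T["frame"],lo,hi,(202,200,238,245)));s=pts(mask(S["frame"],lo,hi,(405,262,462,298)))
    X,e=cross(T,t.mean(0),S,s.mean(0))
    print(lab,len(t),len(s),r(X),r(e),[cv2.minAreaRect(plane(d,p,33)[:,:2].astype(np.float32)) for d,p in((T,t),(S,s))])
E
```

```text
Traceback (most recent call last):
  File "h.py", line 24, in pts
    n,l,s,c=cv2.connectedComponentsWithStats(m); i=1+s[1:,4].argmax()
                                                     ~~~~~~~~~~~~~~^^
ValueError: attempt to get argmax of an empty sequence
```

View pics/c1.png

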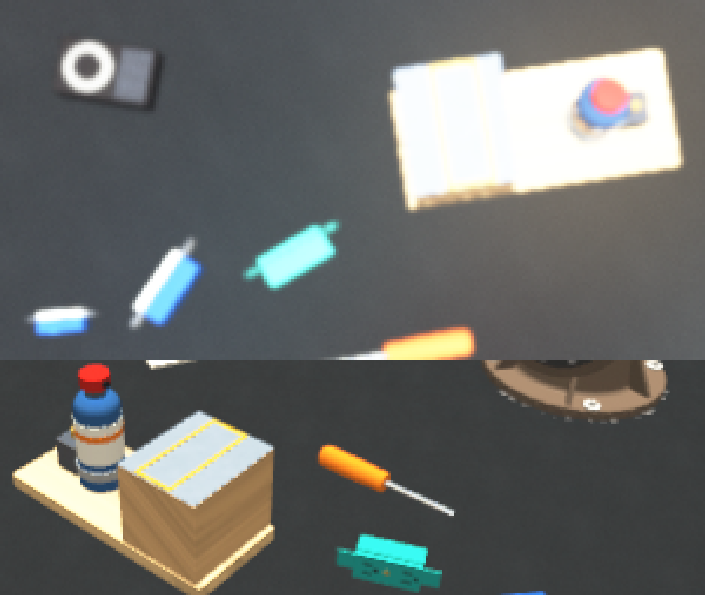

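The crop shows the block top with its yellow rectangle, the red cap (top-view pixel about (366,163)) and the outlet with its white face up-left, with the top picture hazy.

```bash
sed -i 's/>2\*g\[...,1\]/>1.5*g[...,1]/;s/>2\*g\[...,2\]/>1.5*g[...,2]/' h.py
python3 - <<'E'
from h import *
S=read_camera("scene");T=read_camera("top")
r=lambda a:np.round(a,1)
hs=lambda d,u,v:cv2.cvtColor(d["frame"],cv2.COLOR_RGB2HSV)[v,u]
print([hs(S,*p) for p in((255,178),(300,205),(280,200),(433,272),(433,285))],[hs(T,*p) for p in((367,163),(310,170),(320,170),(329,170),(221,228),(217,222))])
ct=pts(redm(T["frame"],(345,140,390,185)));cs=pts(redm(S["frame"],(235,165,275,192)))
print("cap",len(ct),len(cs),r(plane(T,ct.mean(0),155)),r(cross(T,ct.mean(0),S,cs.mean(0))[0]))
for n,d,b in(("T",T,(290,140,350,205)),("S",S,(255,185,340,245))):
  for lab,lo,hi in(("yel",(18,60,100),(38,255,255)),("grey",(85,8,100),(130,90,255))):
    m=mask(d["frame"],lo,hi,b); p=np.argwhere(m)[:,::-1] if lab=="yel" else pts(m) if m.any() else []
    if len(p): print(lab,n,len(p),cv2.minAreaRect(plane(d,p,118)[:,:2].astype(np.float32)))
for lab,lo,hi in(("blue",(95,90,60),(125,255,255)),("white",(0,0,120),(180,70,255))):
    mt=mask(T["frame"],lo,hi,(202,200,238,245));ms=mask(S["frame"],lo,hi,(405,262,462,298))
    print(lab,[cv2.minAreaRect(plane(d,pts(m),33)[:,:2].astype(np.float32)) for d,m in((T,mt),(S,ms)) if m.any()])
E
```

```text
[array([  1, 212, 251], dtype=uint8), array([100,  23, 234], dtype=uint8), array([90,  8, 62], dtype=uint8), array([106, 193, 251], dtype=uint8), array([ 21,  45, 180], dtype=uint8)] [array([  5, 101, 255], dtype=uint8), array([ 24,   5, 255], dtype=uint8), array([105,   4, 255], dtype=uint8), array([100,   3, 254], dtype=uint8), array([ 97, 124, 255], dtype=uint8), array([  0,   0, 255], dtype=uint8)]
cap 60 146 [[ 642.8 -182.9  155. ]] [ 645.1 -184.8  150.7]
yel T 92 ((617.2242431640625, -63.66534423828125), (135.07008361816406, 147.24374389648438), 8.76201057434082)
grey T 103 ((681.2489624023438, -3.9747772216796875), (25.439285278320312, 66.50445556640625), 54.84369659423828)
yel S 261 ((653.8380737304688, -33.93408203125), (186.28135681152344, 155.21742248535156), 56.68699645996094)
grey S 424 ((613.4832153320312, -14.612804412841797), (121.23688507080078, 29.74148941040039), 9.968034744262695)
blue [((460.6961669921875, 226.88986206054688), (25.694555282592773, 76.66092681884766), 57.94855499267578), ((469.9109191894531, 228.6461181640625), (26.814006805419922, 81.2533187866211), 56.91580581665039)]
white [((472.07623291015625, 243.08827209472656), (20.505823135375977, 106.06436157226562), 56.8784065246582), ((486.15850830078125, 252.1681365966797), (34.43475341796875, 105.81268310546875), 56.97007369995117)]
```

Call:
drive_tool(
  targets=[
    {"jaw": 1,"travel": [0.36,-0.275,0],"twist": -1},
    {"jaw": 1,"travel": [0.36,-0.275,0],"twist": -1},
    {"jaw": 1,"travel": [0.36,-0.275,0],"twist": -1},
    {"jaw": 1,"travel": [0.36,-0.275,0],"twist": -1},
    {"jaw": 1,"travel": [0.36,-0.275,0],"twist": -1},
    {"jaw": 1,"travel": [0.36,-0.275,0],"twist": -1},
    {"jaw": 1,"travel": [0.36,-0.275,0],"twist": -1},
    {"jaw": 1,"travel": [0.36,-0.275,0],"twist": -1},
  ],
)

```text
t: 1.07
eef_pos: [426.7, -257.2, 214.9]
tcp_rot: [3.141, 0.0, 1.471]
ft_force: [1.3, -0.2, 0.1]
opening: 1.002
grip_force: 0.0
```

```bash
cat >> h.py <<'E'
def go(x,y,z,yaw):  # yaw deg; prints travel m & twist rad
    s=state(); p=s["eef_pos"]; w=s["tcp_rot"][2]; d=np.array([x,y,z])-p
    c,n=np.cos(w),np.sin(w); tw=-(np.deg2rad(yaw)-w); tw=(tw+np.pi)%(2*np.pi)-np.pi
    print("t %.1f"%s["t"],"pos",p.round(1),"yaw %.1f"%np.degrees(w),"travel",np.round([(d[0]*c+d[1]*n)/1e3,(d[0]*n-d[1]*c)/1e3,-d[2]/1e3],4),"twist %.4f"%tw,"j6 %.2f"%s["joints"][5],"f",s["ft_force"].round(1))
E
python3 - <<'E'
from h import *
go(460,225,220,147)
S=read_camera("scene"); b=(255,185,340,245)
for lab,lo,hi in(("yel",(22,110,200),(32,255,255)),("grey",(85,8,190),(130,90,255))):
    m=mask(S["frame"],lo,hi,b); p=np.argwhere(m)[:,::-1]
    w=plane(S,p,118)[:,:2].astype(np.float32); print(lab,len(p),cv2.minAreaRect(w))
E
```

```text
t 1.1 pos [ 426.7 -257.2  214.9] yaw 84.3 travel [ 0.4831 -0.0151 -0.0051] twist -1.0950 j6 -0.57 f [ 1.3 -0.2  0.1]
yel 134 ((621.1648559570312, -53.88721466064453), (117.69188690185547, 45.74592208862305), 10.124212265014648)
grey 1031 ((621.1240234375, -48.31314468383789), (118.09632873535156, 98.66398620605469), 10.16407299041748)
```

Call:
drive_tool(
  targets=[
    {"jaw": 1,"travel": [0.333,-0.011,-0.005],"twist": -0.76},
    {"jaw": 1,"travel": [0.333,-0.011,-0.005],"twist": -0.76},
    {"jaw": 1,"travel": [0.333,-0.011,-0.005],"twist": -0.76},
    {"jaw": 1,"travel": [0.333,-0.011,-0.005],"twist": -0.76},
    {"jaw": 1,"travel": [0.333,-0.011,-0.005],"twist": -0.76},
    {"jaw": 1,"travel": [0.333,-0.011,-0.005],"twist": -0.76},
    {"jaw": 1,"travel": [0.333,-0.011,-0.005],"twist": -0.76},
    {"jaw": 1,"travel": [0.333,-0.011,-0.005],"twist": -0.76},
  ],
)

```text
t: 1.78
eef_pos: [450.3, 75.2, 219.9]
tcp_rot: [3.141, 0.001, 2.226]
ft_force: [0.8, -0.1, 1.0]
opening: 1.002
grip_force: 0.0
```

```bash
python3 - <<'E'
from h import *
go(460,225,220,147)
E
```

```text
t 1.8 pos [450.3  75.2 219.9] yaw 127.5 travel [ 1.129e-01  9.890e-02 -1.000e-04] twist -0.3397 j6 -0.63 f [ 0.8 -0.1  1. ]
```

Call:
drive_tool(
  targets=[
    {"jaw": 1,"travel": [0.113,0.099,0],"twist": -0.34},
    {"jaw": 1,"travel": [0.113,0.099,0],"twist": -0.34},
    {"jaw": 1,"travel": [0.113,0.099,0],"twist": -0.34},
    {"jaw": 1,"travel": [0.113,0.099,0],"twist": -0.34},
    {"jaw": 1,"travel": [0.113,0.099,0],"twist": -0.34},
    {"jaw": 1,"travel": [0.113,0.099,0],"twist": -0.34},
  ],
)

```text
t: 2.28
eef_pos: [460.1, 224.1, 219.4]
tcp_rot: [-3.141, -0.0, 2.567]
ft_force: [-0.3, -0.5, -0.1]
opening: 1.003
grip_force: 0.0
```

```bash
python3 - <<'E'
from h import *
go(460,225,220,147)
W=read_camera("wrist");cv2.imwrite("pics/w1.png",W["frame"][:,:,::-1])
print(W["R"].round(3),(-W["R"].T@W["t"]).round(1),W["fx"],W["k1"],proj(W,[[465,232,33],[465,232,0]]))
E
```

```text
t 2.3 pos [460.1 224.1 219.4] yaw 147.1 travel [ 0.0006  0.0007 -0.0006] twist 0.0015 j6 -0.67 f [-0.3 -0.5 -0.1]
[[ 0.543  0.84  -0.001]
 [ 0.814 -0.526  0.245]
 [ 0.205 -0.134 -0.97 ]] [401.7 261.4 389.4] 308.6436940630501 -0.03613636261451114 [[332.20326071 184.28971313]
 [331.53192866 179.37066442]]
```

View pics/w1.png

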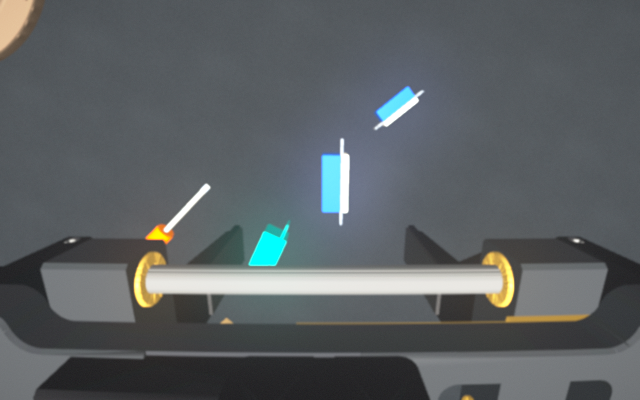

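The wrist view shows the outlet upright at (336,183), blue at columns 322–340 and white face to the right, with the straps near column 342. The small one is at (398,107).

```bash
cat >> h.py <<'E'
def outlet(W,box,z,dark=90):
    hsv=cv2.cvtColor(W["frame"],cv2.COLOR_RGB2HSV)
    m=((hsv[...,2]>dark)&~((hsv[...,0]>125)|((hsv[...,0]<30)&(hsv[...,1]>90)))).astype(np.uint8)*255
    k=np.zeros_like(m); x0,y0,x1,y1=box; k[y0:y1,x0:x1]=1; m*=k
    P=pts(m); mm=np.zeros_like(m); mm[P[:,1],P[:,0]]=255
    full=cv2.minAreaRect(plane(W,P,z)[:,:2].astype(np.float32))
    body=cv2.morphologyEx(mm,cv2.MORPH_OPEN,np.ones((9,9),np.uint8))
    B=cv2.minAreaRect(plane(W,pts(body),z)[:,:2].astype(np.float32))
    bl=mask(W["frame"],(95,90,60),(125,255,255),box)
    print("full",np.round(full[0],1),np.round(full[1],1),round(full[2],1),"body",np.round(B[0],1),np.round(B[1],1),round(B[2],1))
    if bl.any():
        b=cv2.minAreaRect(plane(W,pts(bl),z)[:,:2].astype(np.float32)); print("blue",np.round(b[0],1),np.round(b[1],1),round(b[2],1))
E
python3 - <<'E'
from h import *
W=read_camera("wrist"); outlet(W,(300,125,372,235),33)
E
```

```text
full [465.  236.3] [ 87.  129.8] 57.0 body [465.  236.3] [ 87.  129.8] 57.0
blue [462.8 230.9] [21.6 71.5] 57.0
```

```bash
python3 - <<'E'
from h import *
W=read_camera("wrist")
for k in(140,170): outlet(W,(305,130,370,232),33,k)
E
```

```text
full [465.7 235. ] [ 34.7 104.9] 56.8 body [465.4 235.1] [34.6 72.7] 57.0
blue [462.5 230.7] [21.6 72.7] 57.0
full [465.3 235.6] [ 32.8 103.6] 56.9 body [466.  235.1] [32.8 71.6] 56.9
blue [462.5 230.7] [21.6 72.7] 57.0
```

```bash
python3 - <<'E'
from h import *
go(467.2,234.7,45,146.9)
E
```

```text
t 2.4 pos [460.4 222.2 219.6] yaw 146.9 travel [0.0011 0.0142 0.1746] twist -0.0002 j6 -0.67 f [-0.3  0.2 -0.4]
```

Call:
drive_tool(
  targets=[
    {"jaw": 0.6,"travel": [0.001,0.0142,0.03],"twist": 0},
    {"jaw": 0.6,"travel": [0.001,0.0142,0.06],"twist": 0},
    {"jaw": 0.6,"travel": [0.001,0.0142,0.1],"twist": 0},
    {"jaw": 0.6,"travel": [0.001,0.0142,0.135],"twist": 0},
    {"jaw": 0.6,"travel": [0.001,0.0142,0.145],"twist": 0},
    {"jaw": 0.6,"travel": [0.001,0.0142,0.145],"twist": 0},
  ],
)

```text
t: 2.93
eef_pos: [466.6, 234.2, 72.9]
tcp_rot: [-3.138, -0.003, 2.563]
ft_force: [-0.5, 0.3, -0.1]
opening: 0.641
grip_force: 0.0
```

```bash
python3 - <<'E'
from h import *
go(467.2,234.7,4,146.9)
W=read_camera("wrist");cv2.imwrite("pics/w2.png",W["frame"][:,:,::-1])
print((-W["R"].T@W["t"]).round(1)); print(proj(W,[467.2,234.7,33]))
outlet(W,(270,100,390,280),33,170)
go(467.2,234.7,4,146.9)
E
```

```text
t 2.9 pos [466.6 234.2  72.9] yaw 146.9 travel [-0.0003  0.0007  0.0689] twist -0.0008 j6 -0.65 f [-0.5  0.3 -0.1]
[409.  271.9 243.1]
[[325.73345913 224.06637441]]
full [458.1 240. ] [32.  86.4] 57.1 body [464.  236.2] [32.  70.7] 57.0
blue [460.8 231.9] [22.  71.5] 57.3
t 3.0 pos [467.5 234.8  74.7] yaw 146.9 travel [ 0.0002 -0.0002  0.0707] twist -0.0005 j6 -0.65 f [-0.9 -0.6 -0.3]
```

View pics/w2.png

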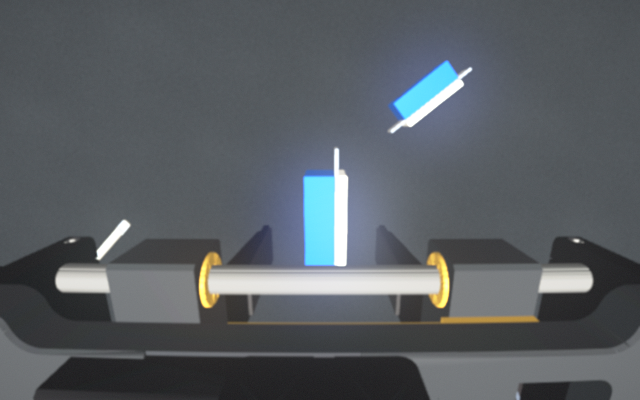

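The outlet's body spans columns 304–348 with its far top edge at row 175; the near end is hidden by the gripper's rod.

```bash
python3 - <<'E'
from h import *
W=read_camera("wrist")
p=plane(W,[(326,174.5),(304,215),(348,215)],33); n=np.array([np.cos(np.radians(57)),np.sin(np.radians(57))]); l=np.array([n[1],-n[0]])
c=np.array([467.2,234.7]); print(((p[:,:2]-c)@l).round(1),((p[:,:2]-c)@n).round(1),l)
E
```

```text
[-34.9  -5.7  -5.6] [  1.3 -14.5  17. ] [ 0.83867057 -0.54463904]
```

Call:
drive_tool(
  targets=[
    {"jaw": 0.6,"travel": [-0.0005,0.0012,0.03],"twist": 0},
    {"jaw": 0.6,"travel": [-0.0005,0.0012,0.055],"twist": 0},
    {"jaw": 0.6,"travel": [-0.0005,0.0012,0.07],"twist": 0},
    {"jaw": 0.6,"travel": [-0.0005,0.0012,0.07],"twist": 0},
    {"jaw": 0.1,"travel": [-0.0005,0.0012,0.07],"twist": 0},
    {"jaw": 0.1,"travel": [-0.0005,0.0012,0.07],"twist": 0},
    {"jaw": 0.1,"travel": [-0.0005,0.0012,0.07],"twist": 0},
    {"jaw": 0.1,"travel": [-0.0005,0.0012,0.07],"twist": 0},
  ],
)

```text
t: 3.7
eef_pos: [469.0, 236.5, 6.0]
tcp_rot: [3.14, 0.001, 2.565]
ft_force: [-0.4, 0.5, -0.1]
opening: 0.374
grip_force: 0.0
```

Call:
drive_tool(
  targets=[
    {"jaw": 0.1,"travel": [0,0,0],"twist": 0},
    {"jaw": 0.1,"travel": [0,0,0],"twist": 0},
  ],
)

```text
t: 3.87
eef_pos: [468.7, 236.4, 5.6]
tcp_rot: [3.141, 0.001, 2.565]
ft_force: [-2.3, -1.1, 9.0]
opening: 0.31
grip_force: 30.0
```

Call:
drive_tool(
  targets=[
    {"jaw": 0.1,"travel": [0,0,-0.04],"twist": 0},
    {"jaw": 0.1,"travel": [0,0,-0.08],"twist": 0},
    {"jaw": 0.1,"travel": [0,0,-0.12],"twist": 0},
    {"jaw": 0.1,"travel": [0,0,-0.16],"twist": 0},
    {"jaw": 0.1,"travel": [0,0,-0.19],"twist": 0.1},
    {"jaw": 0.1,"travel": [0,0,-0.19],"twist": 0.22},
  ],
)

```text
t: 4.37
eef_pos: [470.1, 237.0, 200.8]
tcp_rot: [3.133, 0.004, 2.341]
ft_force: [-0.9, -0.2, -0.9]
opening: 0.312
grip_force: 30.0
```

```bash
python3 - <<'E'
from h import *
go(621.2,-53.9,195,10.1)
E
```

```text
t 4.4 pos [470.1 237.  200.8] yaw 134.1 travel [-0.314  -0.0941  0.0058] twist 2.1647 j6 -0.43 f [-0.9 -0.2 -0.9]
```

Call:
drive_tool(
  targets=[
    {"jaw": 0.1,"travel": [-0.03,-0.01,0.005],"twist": 0.12},
    {"jaw": 0.1,"travel": [-0.07,-0.021,0.005],"twist": 0.24},
    {"jaw": 0.1,"travel": [-0.11,-0.033,0.005],"twist": 0.36},
    {"jaw": 0.1,"travel": [-0.15,-0.045,0.005],"twist": 0.48},
    {"jaw": 0.1,"travel": [-0.19,-0.057,0.005],"twist": 0.6},
    {"jaw": 0.1,"travel": [-0.23,-0.069,0.005],"twist": 0.72},
    {"jaw": 0.1,"travel": [-0.26,-0.078,0.005],"twist": 0.84},
    {"jaw": 0.1,"travel": [-0.28,-0.084,0.005],"twist": 0.96},
  ],
)

```text
t: 5.03
eef_pos: [605.0, -25.8, 189.7]
tcp_rot: [3.141, 0.0, 1.377]
ft_force: [0.1, 0.2, -1.3]
opening: 0.312
grip_force: 30.0
```

```bash
python3 - <<'E'
from h import *
go(621.2,-53.9,195,10.1)
E
```

```text
t 5.0 pos [605.  -25.8 189.7] yaw 78.9 travel [-0.0245  0.0213 -0.0053] twist 1.2006 j6 0.04 f [ 0.1  0.2 -1.3]
```

Call:
drive_tool(
  targets=[
    {"jaw": 0.1,"travel": [-0.0245,0.0213,-0.005],"twist": 1.2},
    {"jaw": 0.1,"travel": [-0.0245,0.0213,-0.005],"twist": 1.2},
    {"jaw": 0.1,"travel": [-0.0245,0.0213,-0.005],"twist": 1.2},
    {"jaw": 0.1,"travel": [-0.0245,0.0213,-0.005],"twist": 1.2},
    {"jaw": 0.1,"travel": [-0.0245,0.0213,-0.005],"twist": 1.2},
    {"jaw": 0.1,"travel": [-0.0245,0.0213,-0.005],"twist": 1.2},
    {"jaw": 0.1,"travel": [-0.0245,0.0213,-0.005],"twist": 1.2},
    {"jaw": 0.1,"travel": [-0.0245,0.0213,-0.005],"twist": 1.2},
  ],
)

```text
t: 5.7
eef_pos: [620.2, -50.6, 194.8]
tcp_rot: [-3.142, 0.0, 0.379]
ft_force: [-0.8, 0.4, -0.6]
opening: 0.315
grip_force: 30.0
```

Call:
drive_tool(
  targets=[
    {"jaw": 0.1,"travel": [0,0,0],"twist": 0.205},
    {"jaw": 0.1,"travel": [0,0,0],"twist": 0.205},
    {"jaw": 0.1,"travel": [0,0,0],"twist": 0.205},
  ],
)

```text
t: 5.95
eef_pos: [620.2, -50.6, 194.8]
tcp_rot: [3.142, 0.0, 0.176]
ft_force: [-0.1, -0.3, -0.6]
opening: 0.312
grip_force: 30.0
```

```bash
python3 - <<'E'
from h import *
go(621.2,-53.9,125,10.1)
W=read_camera("wrist");S=read_camera("scene")
a=S["frame"][140:260,200:360]; cv2.imwrite("pics/p1.png",np.hstack([W["frame"][:,60:580][:300],cv2.resize(a,(280,210)).repeat(1,0) if 0 else np.vstack([cv2.resize(a,(280,210)),np.zeros((90,280,3),np.uint8)])])[:,:,::-1])
s=state()
print((-W["R"].T@W["t"]).round(1),proj(W,[[621.2,-53.9,118]]).round(),proj(S,[[621.2,-53.9,118]]).round())
E
```

```text
t 6.0 pos [620.2 -50.6 194.8] yaw 10.1 travel [0.0004 0.0034 0.0698] twist -0.0001 j6 1.21 f [-0.1 -0.3 -0.6]
[686.8 -38.6 364.8] [[328. 207.]] [[296. 209.]]
```

View pics/p1.png

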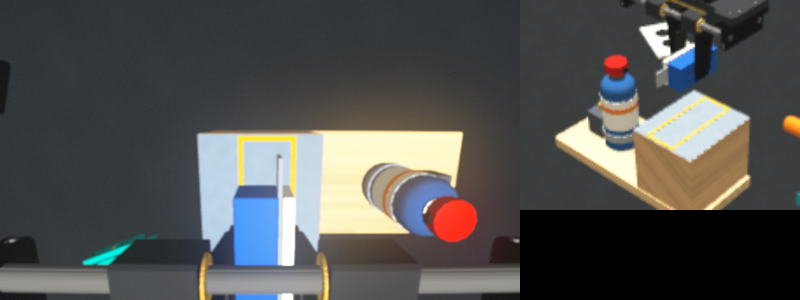

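The wrist view shows the outlet in hand with its white face toward the can, the yellow rectangle beneath (columns 298–356, far edge row 137) and the red cap at (512,219).

```bash
python3 - <<'E'
from h import *
W=read_camera("wrist")
t=np.radians(10.1); l=np.array([np.cos(t),np.sin(t)]); x=np.array([-np.sin(t),np.cos(t)]); m=np.array([621.2,-53.9])
p=np.argwhere(mask(W["frame"],(20,110,120),(35,255,255),(285,130,370,195)))[:,::-1]
w=plane(W,p,118)[:,:2]-m; print("yellow",len(p),"x",np.percentile(w@x,[0,1,99,100]).round(1),"l",np.percentile(w@l,[0,99,100]).round(1))
fe=w[(w@l)>(w@l).max()-4]; a=np.polyfit(fe@l*0+fe@x,fe@l,1); print("edge tilt deg",np.degrees(a[0]))
for sgn in(-1,1):
    s=w[(abs(w@x-sgn*21)<5)&(w@l<50)]; a=np.polyfit(s@l,s@x,1); print("side",sgn,len(s),np.degrees(a[0]).round(2),(s@x).mean().round(1))
c=pts(redm(W["frame"],(470,190,560,260))); r=cv2.minEnclosingCircle(c.astype(np.float32)); q=plane(W,[r[0]],157)[0,:2]; print("cap",r,q.round(1),((q-m)@x).round(1),((q-m)@l).round(1))
tp=state()["eef_pos"][:2]; q=plane(W,[(294,186.5),(355,193),(338,156)],222)[:,:2]-tp; print("outlet rel tcp x",(q@x).round(1),"l",(q@l).round(1))
E
```

```text
yellow 646 x [-21.6 -21.4  23.5  23.6] l [11.5 58.  58. ]
edge tilt deg 0.2997679237324311
side -1 190 -0.13 -20.0
side 1 152 -0.63 22.2
cap ((511.5, 219.0), 25.985671997070312) [ 647.  -182.2] -130.8 2.9
outlet rel tcp x [ 14.3 -14.6  -6.2] l [38.8 35.8 53.2]
```

Call:
drive_tool(
  targets=[
    {"jaw": 0.1,"travel": [0.0003,0.0027,0.03],"twist": 0.002},
    {"jaw": 0.1,"travel": [0.0003,0.0027,0.05],"twist": 0.002},
    {"jaw": 0.1,"travel": [0.0003,0.0027,0.062],"twist": 0.002},
    {"jaw": 0.1,"travel": [0.0003,0.0027,0.067],"twist": 0.002},
    {"jaw": 0.1,"travel": [0.0003,0.0027,0.07],"twist": 0.002},
    {"jaw": 0.1,"travel": [0.0003,0.0027,0.07],"twist": 0.002},
    {"jaw": 0.1,"travel": [0.0003,0.0027,0.07],"twist": 0.002},
  ],
)

```text
t: 6.68
eef_pos: [621.7, -53.3, 125.5]
tcp_rot: [3.141, -0.001, 0.178]
ft_force: [-0.2, -0.9, -0.7]
opening: 0.316
grip_force: 30.0
```

Lower in small steps until contact.

Call:
drive_tool(
  targets=[
    {"jaw": 0.1,"travel": [0,0,0.001],"twist": 0},
    {"jaw": 0.1,"travel": [0,0,0.001],"twist": 0},
    {"jaw": 0.1,"travel": [0,0,0.001],"twist": 0},
  ],
)

```text
t: 6.93
eef_pos: [621.4, -53.3, 124.2]
tcp_rot: [3.141, -0.001, 0.178]
ft_force: [-0.1, -0.4, -0.7]
opening: 0.317
grip_force: 30.0
```

Call:
drive_tool(
  targets=[
    {"jaw": 0.1,"travel": [0,0,0.001],"twist": 0},
    {"jaw": 0.1,"travel": [0,0,0.001],"twist": 0},
    {"jaw": 0.1,"travel": [0,0,0.001],"twist": 0},
  ],
)

```text
t: 7.18
eef_pos: [621.4, -53.3, 123.6]
tcp_rot: [3.141, -0.001, 0.178]
ft_force: [-1.9, 1.0, 6.4]
opening: 0.315
grip_force: 30.0
```

Call:
drive_tool(
  targets=[
    {"jaw": 0.6,"travel": [0,0,0],"twist": 0},
    {"jaw": 0.6,"travel": [0,0,0],"twist": 0},
    {"jaw": 0.6,"travel": [0,0,0],"twist": 0},
    {"jaw": 0.6,"travel": [0,0,0],"twist": 0},
    {"jaw": 0.6,"travel": [0,0,-0.02],"twist": 0},
    {"jaw": 0.6,"travel": [0,0,-0.05],"twist": 0},
    {"jaw": 0.6,"travel": [0,0,-0.085],"twist": 0},
    {"jaw": 0.6,"travel": [0,0,-0.11],"twist": 0},
  ],
)

```text
t: 7.85
eef_pos: [621.5, -53.3, 235.1]
tcp_rot: [3.141, -0.001, 0.178]
ft_force: [0.0, 0.7, -0.4]
opening: 0.6
grip_force: 0.0
```

```bash
cat >> h.py <<'E'
def placed(d,box):
    t=np.radians(10.0); l=np.array([np.cos(t),np.sin(t)]); x=np.array([-np.sin(t),np.cos(t)]); m=np.array([621.1,-53.2])
    P=pts(mask(d["frame"],(100,150,60),(120,255,255),box)); w=plane(d,P,151)[:,:2]
    r=cv2.minAreaRect(w.astype(np.float32)); q=np.array(r[0])-m; print("blue",len(P),r,"x",(q@x).round(1),"l",(q@l).round(1))
E
python3 - <<'E'
from h import *
go(644.7,-186.1,200,10.1)
W=read_camera("wrist");S=read_camera("scene")
a=S["frame"][140:260,200:360]; cv2.imwrite("pics/p2.png",np.hstack([W["frame"][:300,60:580],np.vstack([cv2.resize(a,(280,210)),np.zeros((90,280,3),np.uint8)])])[:,:,::-1])
placed(S,(255,185,340,225)); placed(W,(285,130,365,300))
E
```

```text
t 7.8 pos [621.5 -53.3 235.1] yaw 10.2 travel [-0.0006  0.1348  0.0351] twist 0.0016 j6 1.20 f [ 0.   0.7 -0.4]
blue 423 ((631.6981201171875, -33.458717346191406), (97.43328857421875, 45.77748489379883), 13.598053932189941) x 17.6 l 13.9
blue 833 ((621.0939331054688, -48.72477340698242), (65.22815704345703, 18.441572189331055), 10.40041732788086) x 4.4 l 0.8
```

View pics/p2.png

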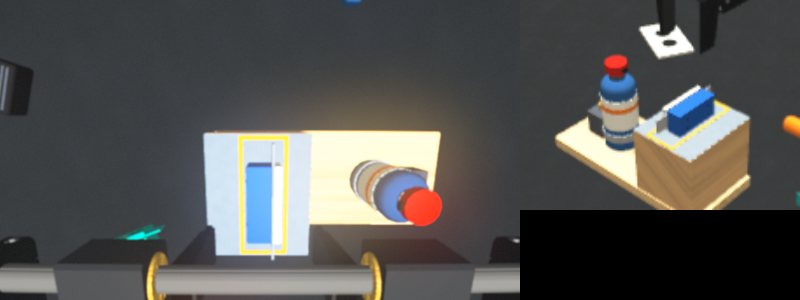

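The outlet stands centred inside the yellow rectangle with its white face toward the nozzle, and the red cap is at (482,207).

Call:
drive_tool(
  targets=[
    {"jaw": 0,"travel": [-0.0005,0.04,0],"twist": 0},
    {"jaw": 0,"travel": [-0.0005,0.08,0],"twist": 0},
    {"jaw": 0,"travel": [-0.0005,0.12,0.01],"twist": 0},
    {"jaw": 0,"travel": [-0.0005,0.134,0.03],"twist": 0},
    {"jaw": 0,"travel": [-0.0005,0.134,0.05],"twist": 0},
    {"jaw": 0,"travel": [-0.0005,0.134,0.05],"twist": 0},
    {"jaw": 0,"travel": [-0.0005,0.134,0.05],"twist": 0},
  ],
)

```text
t: 8.53
eef_pos: [643.8, -185.1, 181.2]
tcp_rot: [-3.14, 0.003, 0.178]
ft_force: [-0.6, -0.5, 0.6]
opening: 0.168
grip_force: 0.0
```

```bash
python3 - <<'E'
from h import *
go(644.7,-185.5,160,10.1)
print(state()["opening"])
S=read_camera("scene");T=read_camera("top")
ct=pts(redm(T["frame"],(345,140,390,185)));cs=pts(redm(S["frame"],(235,165,275,192)))
print(len(ct),len(cs),cross(T,ct.mean(0),S,cs.mean(0)))
a=S["frame"][120:220,190:320];b=T["frame"][120:220,290:420]
cv2.imwrite("pics/k1.png",cv2.resize(np.hstack([a,b]),None,fx=3,fy=3,interpolation=cv2.INTER_CUBIC)[:,:,::-1])
E
```

```text
t 8.5 pos [ 643.8 -185.1  181.2] yaw 10.2 travel [0.0008 0.0006 0.0212] twist 0.0013 j6 1.01 f [-0.6 -0.5  0.6]
0.16790921444711368Traceback (most recent call last):
  File "<stdin>", line 5, in <module>
  File "h.py", line 24, in pts
    n,l,s,c=cv2.connectedComponentsWithStats(m); i=1+s[1:,4].argmax()
                                                     ~~~~~~~~~~~~~~^^
ValueError: attempt to get argmax of an empty sequence
```

Call:
drive_tool(
  targets=[
    {"jaw": 0,"travel": [0.0008,0.0004,0],"twist": 0},
    {"jaw": 0,"travel": [0.0008,0.0004,0],"twist": 0},
    {"jaw": 0,"travel": [0.0008,0.0004,0.01],"twist": 0},
    {"jaw": 0,"travel": [0.0008,0.0004,0.02],"twist": 0},
    {"jaw": 0,"travel": [0.0008,0.0004,0.02],"twist": 0},
    {"jaw": 0,"travel": [0.0008,0.0004,0.02],"twist": 0},
  ],
)

```text
t: 9.13
eef_pos: [644.9, -185.3, 161.6]
tcp_rot: [-3.141, 0.002, 0.178]
ft_force: [-0.3, -0.5, -0.7]
opening: 0.001
grip_force: 0.0
```

```bash
python3 - <<'E'
from h import *
go(644.7,-185.5,151,10.1)
print(state()["opening"])
S=read_camera("scene")
cv2.imwrite("pics/k1.png",cv2.resize(S["frame"][120:220,190:320],None,fx=4,fy=4,interpolation=cv2.INTER_CUBIC)[:,:,::-1])
E
```

```text
t 9.1 pos [ 644.9 -185.3  161.6] yaw 10.2 travel [-0.0002  0.0002  0.0106] twist 0.0016 j6 1.01 f [-0.3 -0.5 -0.7]
0.0013860105445868693
```

View pics/k1.png

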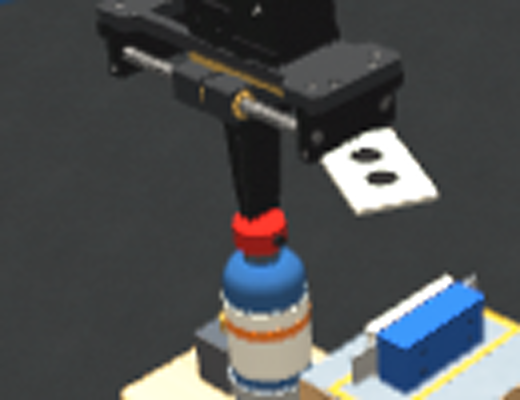

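The closed fingers sit centred just above the red cap, with the outlet standing in place. Pressing now.

Call:
drive_tool(
  targets=[
    {"jaw": 0,"travel": [0,0,0.003],"twist": 0},
    {"jaw": 0,"travel": [0,0,0.006],"twist": 0},
    {"jaw": 0,"travel": [0,0,0.009],"twist": 0},
    {"jaw": 0,"travel": [0,0,0.01],"twist": 0},
    {"jaw": 0,"travel": [0,0,0.01],"twist": 0},
    {"jaw": 0,"travel": [0,0,0.01],"twist": 0},
  ],
)

```text
t: 9.68
eef_pos: [645.5, -185.6, 153.1]
tcp_rot: [3.141, -0.001, 0.178]
ft_force: [0.2, 0.0, 5.6]
opening: 0.009
grip_force: 2.4
```

Call:
drive_tool(
  targets=[
    {"jaw": 0,"travel": [0,0,0.001],"twist": 0},
    {"jaw": 0,"travel": [0,0,0.002],"twist": 0},
    {"jaw": 0,"travel": [0,0,0.002],"twist": 0},
    {"jaw": 0,"travel": [0,0,0.002],"twist": 0},
  ],
)

```text
t: 10.02
eef_pos: [645.5, -185.6, 151.3]
tcp_rot: [3.141, -0.001, 0.178]
ft_force: [-0.8, 0.1, 6.8]
opening: 0.003
grip_force: 3.1
```

Call:
drive_tool(
  targets=[
    {"jaw": 0,"travel": [0,0,0.001],"twist": 0},
    {"jaw": 0,"travel": [0,0,0.0015],"twist": 0},
    {"jaw": 0,"travel": [0,0,0.0015],"twist": 0},
    {"jaw": 0,"travel": [0,0,0.0015],"twist": 0},
  ],
)

```text
t: 10.35
eef_pos: [645.5, -185.6, 151.2]
tcp_rot: [3.14, -0.002, 0.178]
ft_force: [-4.1, 1.6, 15.6]
opening: 0.005
grip_force: 8.1
```

Call:
drive_tool(
  targets=[
    {"jaw": 0,"travel": [0,0,-0.01],"twist": 0},
    {"jaw": 0,"travel": [0,0,-0.04],"twist": 0},
    {"jaw": 0.6,"travel": [0,0,-0.075],"twist": 0},
    {"jaw": 0.6,"travel": [0,-0.03,-0.085],"twist": 0},
    {"jaw": 0.6,"travel": [0,-0.07,-0.085],"twist": 0},
    {"jaw": 0.6,"travel": [0,-0.11,-0.085],"twist": 0},
    {"jaw": 0.6,"travel": [0,-0.134,-0.085],"twist": 0},
    {"jaw": 0.6,"travel": [0,-0.134,-0.085],"twist": 0},
  ],
)

```text
t: 11.02
eef_pos: [620.5, -49.5, 234.4]
tcp_rot: [-3.141, 0.001, 0.181]
ft_force: [0.2, 0.1, -0.4]
opening: 0.372
grip_force: 0.0
```

```bash
python3 - <<'E'
from h import *
go(621.4,-53.3,123.8,10.1)
print(state()["opening"])
S=read_camera("scene");cs=pts(redm(S["frame"],(235,165,275,192)));print(len(cs),cs.mean(0))
placed(read_camera("wrist"),(285,130,365,300))
go(621.4,-53.3,123.8,10.1)
E
```

```text
t 11.0 pos [620.5 -49.5 234.4] yaw 10.4 travel [0.0002 0.004  0.1106] twist 0.0051 j6 1.20 f [ 0.2  0.1 -0.4]
0.3717177731653228
146 [254.1369863  176.78767123]
blue 823 ((611.2249145507812, -50.97383499145508), (44.776363372802734, 19.267961502075195), 10.37464427947998) x 3.9 l -9.3
t 11.1 pos [621.5 -53.  234.3] yaw 10.3 travel [-1.000e-04  3.000e-04  1.105e-01] twist 0.0032 j6 1.20 f [-0.7 -0.4  0. ]
```

Call:
drive_tool(
  targets=[
    {"jaw": 0.6,"travel": [0,0,0],"twist": 0.003},
    {"jaw": 0.6,"travel": [0,0,0.02],"twist": 0.003},
    {"jaw": 0.6,"travel": [0,0,0.05],"twist": 0.003},
    {"jaw": 0.6,"travel": [0,0,0.08],"twist": 0.003},
    {"jaw": 0.6,"travel": [0,0,0.1],"twist": 0.003},
    {"jaw": 0.6,"travel": [0,0,0.109],"twist": 0.003},
    {"jaw": 0.6,"travel": [0,0,0.109],"twist": 0.003},
    {"jaw": 0.6,"travel": [0,0,0.109],"twist": 0.003},
  ],
)

```text
t: 11.78
eef_pos: [622.0, -54.5, 125.5]
tcp_rot: [3.141, -0.0, 0.174]
ft_force: [-0.9, -0.2, 0.2]
opening: 0.6
grip_force: 0.0
```

Call:
drive_tool(
  targets=[
    {"jaw": 0.1,"travel": [0,0,0],"twist": 0},
    {"jaw": 0.1,"travel": [0,0,0],"twist": 0},
    {"jaw": 0.1,"travel": [0,0,0],"twist": 0},
    {"jaw": 0.1,"travel": [0,0,0],"twist": 0},
    {"jaw": 0.1,"travel": [0,0,0],"twist": 0},
    {"jaw": 0.1,"travel": [0,0,0],"twist": 0},
    {"jaw": 0.1,"travel": [0,0,0],"twist": 0},
  ],
)

```text
t: 12.37
eef_pos: [621.7, -53.6, 125.7]
tcp_rot: [3.141, -0.001, 0.175]
ft_force: [-1.0, 0.4, 5.5]
opening: 0.315
grip_force: 30.0
```

Call:
drive_tool(
  targets=[
    {"jaw": 0.1,"travel": [0,0,-0.03],"twist": 0},
    {"jaw": 0.1,"travel": [0,0,-0.065],"twist": 0},
    {"jaw": 0.1,"travel": [0,0,-0.075],"twist": -0.12},
    {"jaw": 0.1,"travel": [0,0,-0.075],"twist": -0.24},
    {"jaw": 0.1,"travel": [0,0,-0.075],"twist": -0.36},
    {"jaw": 0.1,"travel": [0,0,-0.075],"twist": -0.48},
    {"jaw": 0.1,"travel": [0,0,-0.075],"twist": -0.6},
    {"jaw": 0.1,"travel": [0,0,-0.075],"twist": -0.72},
  ],
)

```text
t: 13.03
eef_pos: [621.4, -53.5, 199.9]
tcp_rot: [-3.141, 0.0, 0.901]
ft_force: [0.6, 0.3, -1.0]
opening: 0.315
grip_force: 30.0
```

Call:
drive_tool(
  targets=[
    {"jaw": 0.1,"travel": [0,0,0],"twist": -0.12},
    {"jaw": 0.1,"travel": [0,0,0],"twist": -0.24},
    {"jaw": 0.1,"travel": [0,0,0],"twist": -0.36},
    {"jaw": 0.1,"travel": [0,0,0],"twist": -0.48},
    {"jaw": 0.1,"travel": [0,0,0],"twist": -0.6},
    {"jaw": 0.1,"travel": [0,0,0],"twist": -0.72},
    {"jaw": 0.1,"travel": [0,0,0],"twist": -0.84},
    {"jaw": 0.1,"travel": [0,0,0],"twist": -0.96},
  ],
)

```text
t: 13.7
eef_pos: [621.4, -53.5, 199.8]
tcp_rot: [-3.141, -0.0, 1.861]
ft_force: [-0.3, -0.5, -0.5]
opening: 0.314
grip_force: 30.0
```

Call:
drive_tool(
  targets=[
    {"jaw": 0.1,"travel": [0,0,0],"twist": -0.12},
    {"jaw": 0.1,"travel": [0,0,0],"twist": -0.24},
    {"jaw": 0.1,"travel": [0,0,0],"twist": -0.36},
    {"jaw": 0.1,"travel": [0,0,0],"twist": -0.48},
    {"jaw": 0.1,"travel": [0,0,0],"twist": -0.6},
    {"jaw": 0.1,"travel": [0,0,0],"twist": -0.72},
    {"jaw": 0.1,"travel": [0,0,0],"twist": -0.84},
    {"jaw": 0.1,"travel": [0,0,0],"twist": -0.96},
  ],
)

```text
t: 14.37
eef_pos: [621.4, -53.6, 199.8]
tcp_rot: [-3.141, -0.0, 2.821]
ft_force: [-0.6, 0.3, -0.6]
opening: 0.315
grip_force: 30.0
```

```bash
python3 - <<'E'
from h import *
go(621.3,-53.4,126,-169.9)
E
```

```text
t 14.4 pos [621.4 -53.6 199.8] yaw 161.6 travel [0.0002 0.0001 0.0738] twist -0.4971 j6 -1.44 f [-0.6  0.3 -0.6]
```

Call:
drive_tool(
  targets=[
    {"jaw": 0.1,"travel": [0,0,0],"twist": -0.12},
    {"jaw": 0.1,"travel": [0,0,0],"twist": -0.24},
    {"jaw": 0.1,"travel": [0,0,0],"twist": -0.36},
    {"jaw": 0.1,"travel": [0,0,0],"twist": -0.48},
    {"jaw": 0.1,"travel": [0,0,0],"twist": -0.497},
    {"jaw": 0.1,"travel": [0,0,0.03],"twist": -0.497},
    {"jaw": 0.1,"travel": [0,0,0.055],"twist": -0.497},
    {"jaw": 0.1,"travel": [0,0,0.065],"twist": -0.497},
  ],
)

```text
t: 15.03
eef_pos: [620.3, -53.4, 132.1]
tcp_rot: [3.14, -0.004, -2.974]
ft_force: [0.3, -0.1, -1.3]
opening: 0.315
grip_force: 30.0
```

Call:
drive_tool(
  targets=[
    {"jaw": 0.1,"travel": [0,0,0.003],"twist": 0},
    {"jaw": 0.1,"travel": [0,0,0.006],"twist": 0},
    {"jaw": 0.1,"travel": [0,0,0.007],"twist": 0},
    {"jaw": 0.1,"travel": [0,0,0.0075],"twist": 0},
    {"jaw": 0.1,"travel": [0,0,0.0075],"twist": 0},
  ],
)

```text
t: 15.45
eef_pos: [622.0, -53.7, 128.6]
tcp_rot: [-3.141, 0.001, -2.972]
ft_force: [-0.2, 0.3, -0.0]
opening: 0.312
grip_force: 30.0
```

Call:
drive_tool(
  targets=[
    {"jaw": 0.1,"travel": [0,0,0.001],"twist": -0.005},
    {"jaw": 0.1,"travel": [0,0,0.002],"twist": -0.005},
    {"jaw": 0.1,"travel": [0,0,0.002],"twist": -0.005},
    {"jaw": 0.1,"travel": [0,0,0.002],"twist": -0.005},
  ],
)

```text
t: 15.78
eef_pos: [621.6, -53.6, 125.7]
tcp_rot: [-3.141, 0.0, -2.966]
ft_force: [-0.3, 0.3, -0.7]
opening: 0.313
grip_force: 30.0
```

Call:
drive_tool(
  targets=[
    {"jaw": 0.1,"travel": [0,0,0.001],"twist": 0},
    {"jaw": 0.1,"travel": [0,0,0.001],"twist": 0},
    {"jaw": 0.1,"travel": [0,0,0.001],"twist": 0},
  ],
)

```text
t: 16.03
eef_pos: [621.6, -53.6, 125.7]
tcp_rot: [-3.141, 0.001, -2.966]
ft_force: [-3.5, 0.2, 9.0]
opening: 0.311
grip_force: 30.0
```

Contact; release and rise.

Call:
drive_tool(
  targets=[
    {"jaw": 0.6,"travel": [0,0,0],"twist": 0},
    {"jaw": 0.6,"travel": [0,0,0],"twist": 0},
    {"jaw": 0.6,"travel": [0,0,0],"twist": 0},
    {"jaw": 0.6,"travel": [0,0,0],"twist": 0},
    {"jaw": 0.6,"travel": [0,0,-0.02],"twist": 0},
    {"jaw": 0.6,"travel": [0,0,-0.05],"twist": 0},
    {"jaw": 0.6,"travel": [0,0,-0.085],"twist": 0},
    {"jaw": 0.6,"travel": [0,0,-0.108],"twist": 0},
  ],
)

```text
t: 16.7
eef_pos: [622.0, -53.7, 235.4]
tcp_rot: [-3.141, 0.002, -2.966]
ft_force: [0.8, 0.1, 0.0]
opening: 0.597
grip_force: 0.0
```

```bash
python3 - <<'E'
from h import *
W=read_camera("wrist");S=read_camera("scene")
a=S["frame"][140:260,200:360]; cv2.imwrite("pics/p3.png",np.hstack([W["frame"][:300,60:580],np.vstack([cv2.resize(a,(280,210)),np.zeros((90,280,3),np.uint8)])])[:,:,::-1])
placed(W,(285,100,365,260))
go(645.3,-185.6,182,-169.9)
E
```

```text
blue 1304 ((620.333984375, -57.75446319580078), (66.10911560058594, 18.466087341308594), 10.092321395874023) x -4.4 l -1.5
t 16.8 pos [622.9 -53.8 236.7] yaw -170.0 travel [ 0.001  -0.1336  0.0547] twist -0.0010 j6 -1.94 f [ 0.2 -0.3 -0. ]
```

View pics/p3.png

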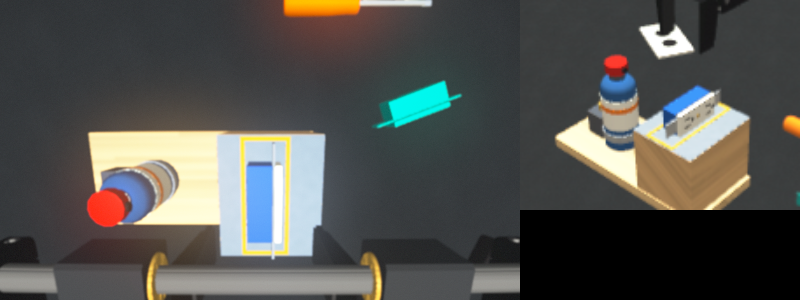

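The outlet stands inside the rectangle with its blue back toward the can, body columns 306–343 of the wrist image. Now the second press.

Call:
drive_tool(
  targets=[
    {"jaw": 0,"travel": [0.001,-0.04,0],"twist": 0},
    {"jaw": 0,"travel": [0.001,-0.08,0],"twist": 0},
    {"jaw": 0,"travel": [0.001,-0.12,0.01],"twist": 0},
    {"jaw": 0,"travel": [0.001,-0.1336,0.03],"twist": 0},
    {"jaw": 0,"travel": [0.001,-0.1336,0.054],"twist": 0},
    {"jaw": 0,"travel": [0.001,-0.1336,0.054],"twist": 0},
    {"jaw": 0,"travel": [0.001,-0.1336,0.054],"twist": 0},
    {"jaw": 0,"travel": [0.001,-0.1336,0.054],"twist": 0},
  ],
)

```text
t: 17.47
eef_pos: [644.2, -184.9, 179.4]
tcp_rot: [-3.141, 0.0, -2.966]
ft_force: [-0.2, 1.1, -0.3]
opening: 0.101
grip_force: 0.0
```

```bash
python3 - <<'E'
from h import *
go(645.3,-185.6,162,-169.9)
E
```

```text
t 17.5 pos [ 644.2 -184.9  179.4] yaw -169.9 travel [-0.001  -0.0009  0.0174] twist -0.0004 j6 -2.12 f [-0.2  1.1 -0.3]
```

Call:
drive_tool(
  targets=[
    {"jaw": 0,"travel": [-0.001,-0.0009,0],"twist": 0},
    {"jaw": 0,"travel": [-0.001,-0.0009,0.01],"twist": 0},
    {"jaw": 0,"travel": [-0.001,-0.0009,0.018],"twist": 0},
    {"jaw": 0,"travel": [-0.001,-0.0009,0.018],"twist": 0},
    {"jaw": 0,"travel": [-0.001,-0.0009,0.021],"twist": 0},
    {"jaw": 0,"travel": [-0.001,-0.0009,0.024],"twist": 0},
    {"jaw": 0,"travel": [-0.001,-0.0009,0.026],"twist": 0},
    {"jaw": 0,"travel": [-0.001,-0.0009,0.026],"twist": 0},
  ],
)

```text
t: 18.13
eef_pos: [645.1, -185.9, 152.7]
tcp_rot: [3.142, 0.0, -2.966]
ft_force: [-1.2, 3.1, 4.9]
opening: 0.001
grip_force: 2.6
```

Call:
drive_tool(
  targets=[
    {"jaw": 0,"travel": [0,0,0.001],"twist": 0},
    {"jaw": 0,"travel": [0,0,0.002],"twist": 0},
    {"jaw": 0,"travel": [0,0,0.003],"twist": 0},
    {"jaw": 0,"travel": [0,0,0.003],"twist": 0},
  ],
)

```text
t: 18.47
eef_pos: [645.1, -185.9, 151.3]
tcp_rot: [-3.141, 0.001, -2.966]
ft_force: [-4.4, 4.4, 14.0]
opening: 0.001
grip_force: 6.3
```

Call:
drive_tool(
  targets=[
    {"jaw": 0,"travel": [0,0,0],"twist": 0},
    {"jaw": 0,"travel": [0,0,0],"twist": 0},
    {"jaw": 0,"travel": [0,0,-0.01],"twist": 0},
    {"jaw": 0,"travel": [0,0,-0.04],"twist": 0},
    {"jaw": 0,"travel": [0,0,-0.08],"twist": 0},
    {"jaw": 0,"travel": [0,0,-0.1],"twist": 0},
    {"jaw": 0,"travel": [0,0,-0.1],"twist": 0},
    {"jaw": 0,"travel": [0,0,-0.1],"twist": 0},
  ],
)

```text
t: 19.13
eef_pos: [645.2, -186.3, 250.7]
tcp_rot: [-3.14, 0.002, -2.966]
ft_force: [-0.5, -0.5, -0.4]
opening: 0.007
grip_force: 0.0
```

```bash
python3 - <<'E'
from h import *
s=state();print(s["eef_pos"],s["ft_force"],s["qvel"].round(3))
S=read_camera("scene");cs=pts(redm(S["frame"],(235,165,275,192)));print(len(cs),cs.mean(0))
T=read_camera("top")
cv2.imwrite("pics/f.png",cv2.resize(np.hstack([S["frame"][130:260,200:345],T["frame"][110:240,270:415]]),None,fx=2.6,fy=2.6)[:,:,::-1])
E
```

```text
[ 645.18931783 -186.25128345  250.71087157] [-0.46040334 -0.47446044 -0.39606602] [-0.002  0.035  0.04   0.001 -0.014  0.   ]
147 [254.18367347 176.76870748]
```

View pics/f.png

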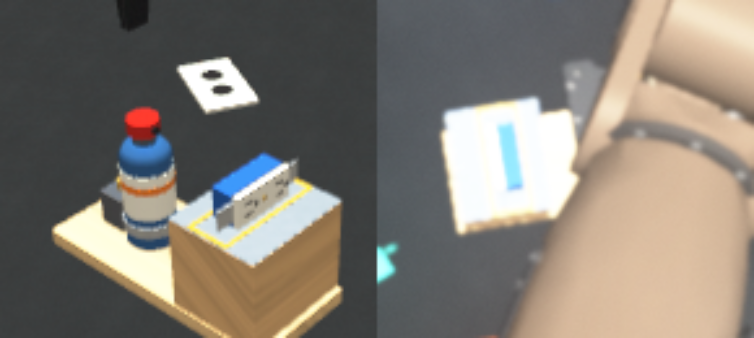

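The outlet stands in the rectangle with its blue back to the can, the cap is up again, and the arm is clear.

```bash
python3 -c "
from cell import *
print(job_done())"
```

```text
the job is handed in; nothing more can be done
None
```

The outlet was sprayed on its white face and then its blue back, with the cap pressed to its stop each time (about 15 N) and springing back, and it still stands on the mark, blue back to the nozzle; I handed the job in at about 19 s with the arm clear.

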